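# Zero the size ring of a binding machine and set it to the long mark

## Robot

A 7-joint arm with a two-finger parallel gripper is mounted at the origin on the work surface. World frame = base frame: x ahead of the robot, y to its left, z up, the work surface at z = 0. Lengths are in m, angles in rad, forces in N, time in s.
With the tool pointing down it reaches from about 0.425 to 0.875 m from the base axis. Payload 8.4 kg.
Tool frame: the origin (TCP) lies between the finger pads; the fingertips stand 11 mm ahead of it and the grasp point (between the pads) lies 8 mm behind it; y points along the fingers, x is the direction in which the jaws open and shut, and the axes are right-handed (so a half turn about y gives the same grasp; the last joint's range is limited). The gripper opens to 87 mm and grips with 3 to 60 N. Pads are 19 mm wide; open, the fingers measure 117 mm over their backs; the gripper's body (75 mm by 190 mm) begins 51 mm behind the grasp point.
Start: joints at [-1.263, 0.333, 0.04, 1.465, -0.013, 1.343, -0.059], TCP at [0.257, 0.597, 0.234] pointing down, gripper open.
Joint ranges: [-2.58, 2.58], [-0.38, 2.09], [-1.3, 1.39], [0.25, 2.4], [-1.5, 4.64], [0.08, 2.09], [-2.65, 2.65]. Speed limits (rad/s): [2.22, 2.22, 2.79, 2.79, 3.14, 3.14, 3.14].

## Interface

Orientations are given as [roll, pitch, yaw] about the fixed x, y, z axes, in that order (R = Rz(yaw) Ry(pitch) Rx(roll)).
In Python, from station import arm gives the robot as it stands.
- The arm moves only by the tool jog_arm, never from a script. Its argument "deltas" is one flat list of numbers, 4 for each row, row after row: the shift along the tool's x, y, z in mm, then the turn about the tool's y in degrees. A call has exactly 5 rows; each row shifts and turns the commanded pose from where the row before left it, along the tool's axes as they then stand; what a row does not reach is not made up. A row lasts 1/8 s, in which the tool goes at most 62.5 mm and 10.7 degrees, less where a joint would pass 70% of its speed; a pose out of reach is approached as far as the arm can. A call is refused whole if a number of a shift passes 62.5 or a number of a turn 10.7, either way. A call with a gripper value outside its range is refused whole. "claw" is the closure in counts, from 0 (fully open) to 255 (shut), set as the call begins (left out, the last holds). The fingers move at their own pace and stop on an object; "force" is the grip in N (left out, the last holds). Time passes only in rows, so rows that do not move let the fingers close, or fill a call up. It gives the time, the measured TCP pose, the force and the opening at its end, in the units of the state.
- arm.get_obs(): the state, without advancing time (a new reading comes with each control period).
- arm.read_camera(name): name is "scene" or "top" or "wrist"; returns a dict with "color" (384x512x3 uint8, blue, green, red), "z_map" (384x512 float32, m along the optical axis (not along the pixel's ray), 0 where there is no reading), "fx", "fy", "cx", "cy" (pixels), "R" (3x3) and "t" (3): a world point X has camera coordinates R X + t. Camera axes: x right, y down, z forward; pixel columns grow to the right and rows downward; lengths in m; the calibration is good to about 2 mm. A picture is of the moment at which its call begins.
- arm.job_done(): hands the job in, once; it reports no verdict.
Trained networks look in the newest picture that a camera, given by its name, has taken for a name from the list of things; names that differ only in an ending like _2 or _b are one class to them, and where a whole thing is asked for, a point or a joint stands for the part that bears it (a point fixed in the world has none). Each returns a list of dicts, best first, with "score" (0 to 1); they miss things now and then, are a little off and sometimes report something else, mostly with a low value. They report only what shows in the picture. A call takes as long as a camera call.
- arm.trace(query, camera): "region" (384x512 bool, what is visible of it) and "location" ([column, row] in pixels, amid what is visible of it).
- arm.pinpoint(query, camera): "location" ([column, row] in pixels: a listed point, or the origin of a listed thing).
The state is a dict: "t": time; "joints": joint angles; "dq": joint speeds; "tau": joint torques, N m; "position": TCP position; "ee_rot": TCP orientation; "force": force on the tool from outside, world axes, zero at the start; "torque": the same for the moment, N m; "width": opening from 0.0 (shut) to 1.0 (fully open).
Only numpy, scipy, OpenCV 4.12 (cv2) and the standard library are available. Lean on these libraries where they do the work, as an engineer would, in place of code of your own. Each camera call takes 0.05 s, during which the arm holds its last target.

## Task

Set the spine size on the binding machine: first push the ring's lever round to the left (as seen from the robot) until it rests against the round zero stop, then push it back round the other way until its pointer lines up with the one long mark on the scale, and leave it standing there. Push the lever's post gently with the fingers from the side, without pinching it; do not turn the scale disc, and leave the tape roll, stapler and glue bottle alone.

Things in the scene. Friction and masses are not known exactly. Their poses are not given: they have to be found in the camera images.
- machine: Grey desktop binding machine, fixed. Origin on the table under the vertical ring axis; z up, -x to its front edge (robot side, within 20 degrees), +y to the robot's left. Deck 70 mm high, from 135 mm in front of the axis to 70 mm behind it, 180 mm to each side; behind it a housing 125 mm high (thin guide on it 137 mm) runs to 175 mm behind the axis.
- ring (a joint): Angle (rad) of the black ring (104 mm across, top 101 mm above the table) and its lever about the machine's z. At 0 the lever points along machine -x (to the robot); positive is counter-clockwise from above, to the robot's right. Range -1.2 (on the round zero stop, left) to 1.2 (on the square stop, right). No spring: friction holds it; about 3 N at the post turns it.
- post_top (a point): Centre of the top of the lever's black upright round post: 16 mm in diameter, 80 mm from the ring's axis, top 130 mm above the table. The steel lever arm under it is 14 mm wide, 10 mm thick, its top 86 mm above the table, so the post is free to push between 90 and 130 mm height.
- pointer (a point): End of the narrow nose (4.5 mm wide) at the outer end of the steel lever arm, 94 mm from the ring's axis, 78 mm above the table: the pointer that is read against the scale. It lies on the same radius as the post.
- scale (a joint): Angle (rad) of the aluminium scale disc (248 mm across, 3 mm thick, lying on the deck around the ring, its rear under the housing) about the same axis, same sense. The pointer is on the long mark when joint ring equals joint scale. Clamped stiffly, not to be turned; differs from run to run.
- long_mark (a point): Inner end of the long mark, 94 mm from the ring's axis, 74 mm above the table. The disc has eleven dark radial marks 0.15 rad (8.6 degrees) apart near its rim: ten short (11 by 2 mm) and, in the middle, the long one (27 by 4.5 mm), reaching in from the rim towards the pointer. It lies at angle joint scale.
- zero_stop (a point): Centre of the top of the round steel zero stop peg, 10 mm in diameter, 66 mm from the ring's axis on the left (robot's left), its top 87 mm above the table. The side of the lever arm rests against it at joint ring = -1.2. The stop at the other end of the travel is a 10 mm square steel block of the same height.
- tape_roll: Bystander: clear roll of packing tape lying flat on the table left of the machine, 96 mm across, 48 mm high; origin at the centre of its underside.
- stapler: Bystander: black and steel stapler on the table right of the machine, 140 by 36 mm, 45 mm high; origin at the centre of its underside, long along its x.
- glue: Bystander: white glue bottle standing on the table left of the machine, 44 mm across, 110 mm high; origin at the centre of its underside.

How it is judged:
By the outcome, as a careful person would: the job done as asked, in the order asked, and still so for the second after the job is handed in, with the robot touching nothing.
It also fails if it takes over 48 s, if anything falls off the work surface, if the arm or the gripper's body presses on something with over 40 N, if the wrist force passes 120 N, or if a joint passes its speed limit or range.

## Working session

There is one attempt and no reset: what is moved stays moved. The work goes in short steps, Python scripts to look and compute and a tool call to move; the robot and the scene stay as the last step left them, time stands still between calls to the robot, and variables do not carry over. Pictures are saved under pics/ and viewed, and the job is handed in when it is done.

Besides the shell and the picture viewer there is one more tool, called after "Request:" as a command line: name --argument value ..., lists and objects as JSON in quotes. jog_arm: Moves the arm, as the interface text tells. Its arguments: {"type":"object","properties":{"deltas":{"type":"array"},"claw":{"type":"number"},"force":{"type":"number"}},"required":["deltas"]}

```bash
mkdir -p pics; ls
cat > h.py <<'E'
import numpy as np, cv2
from station import arm
def shot(n,f):
    c=arm.read_camera(n); cv2.imwrite('pics/'+f,c['color']); return c
def ray(c,p):
    d=np.array([(p[0]-c['cx'])/c['fx'],(p[1]-c['cy'])/c['fy'],1.]); R=np.array(c['R']);t=np.array(c['t'])
    return -R.T@t, R.T@d
def atz(c,p,z):
    o,d=ray(c,p); return o+d*(z-o[2])/d[2]
def proj(c,X):
    q=np.array(c['R'])@np.array(X)+np.array(c['t']); return np.array([c['fx']*q[0]/q[2]+c['cx'],c['fy']*q[1]/q[2]+c['cy']])
def tri(c1,p1,c2,p2):
    A=[];b=[]
    for c,p in((c1,p1),(c2,p2)):
        o,d=ray(c,p); d=d/np.linalg.norm(d); M=np.eye(3)-np.outer(d,d); A.append(M); b.append(M@o)
    A=np.vstack(A);b=np.hstack(b); return np.linalg.lstsq(A,b,rcond=None)[0]
E
python3 - <<'E'
from h import *
np.set_printoptions(precision=4,suppress=True)
o=arm.get_obs(); print(o)
cs={}
for n in('scene','top'):
    cs[n]=shot(n,n+'0.png'); c=cs[n]; print(n,c['fx'],c['fy'],c['cx'],c['cy'],'pos',-np.array(c['R']).T@c['t'])
Z={'post_top':.13,'pointer':.078,'long_mark':.074,'zero_stop':.087,'machine':0,'tape_roll':0,'stapler':0,'glue':0}
for q,z in Z.items():
    r={}
    for n in cs:
        for k in arm.pinpoint(q,n)[:2]:
            print(q,n,round(k['score'],2),k['location'],atz(cs[n],k['location'],z))
            r.setdefault(n,k['location'])
    if len(r)==2: print('   tri',tri(cs['scene'],r['scene'],cs['top'],r['top']))
print(arm.get_obs()['t'])
E
```

```text
pics
{'t': 0.0, 'joints': array([-1.2632,  0.3339,  0.0399,  1.4663, -0.0134,  1.3433, -0.0585]), 'dq': array([-0.0005,  0.0001, -0.0009,  0.001 ,  0.    , -0.0002,  0.0007]), 'tau': array([  0.0007, -65.6357,   1.3354, -40.3793,  -0.0598,   0.0449,
         0.0002]), 'position': array([0.257 , 0.5965, 0.2327]), 'ee_rot': array([-1.5709,  0.0016,  1.164 ]), 'force': array([ 0.387 , -0.4186, -0.393 ]), 'torque': array([-0.0227, -0.0345, -0.0526]), 'width': 0.9988063244581888}
scene 359.178775577737 359.178775577737 254.57536169055066 195.43474348338802 pos [1.0404 0.4545 0.7352]
top 465.43685957633016 465.43685957633016 257.99618344724433 184.0802209447517 pos [0.4731 0.0106 1.5044]
post_top scene 0.9 [309.2, 179.4] [0.5483 0.0695 0.13  ]
post_top scene 0.72 [308.4, 177.8] [0.5459 0.0645 0.13  ]
post_top top 0.72 [165.5, 213.5] [0.5697 0.2948 0.13  ]
post_top top 0.67 [242.1, 220.6] [0.5443 0.0684 0.13  ]
   tri [0.6096 0.2102 0.2751]
pointer scene 0.66 [316.0, 194.6] [0.5314 0.0852 0.078 ]
pointer top 0.87 [238.3, 227.1] [0.5274 0.0825 0.078 ]
   tri [0.5277 0.0826 0.0733]
long_mark scene 0.65 [306.1, 178.4] [0.5064 0.0261 0.074 ]
long_mark top 0.72 [255.1, 232.4] [0.5105 0.0315 0.074 ]
   tri [0.5108 0.0308 0.0801]
zero_stop scene 0.91 [293.1, 204.2] [0.6038 0.0773 0.087 ]
zero_stop top 0.73 [240.9, 198.1] [0.6154 0.0729 0.087 ]
   tri [0.6114 0.0768 0.0934]
machine scene 0.66 [272.3, 212.9] [0.6096 0.0139 0.    ]
machine top 0.73 [257.6, 202.3] [0.6093 0.0227 0.    ]
   tri [0.611  0.0202 0.0062]
tape_roll scene 0.81 [370.7, 289.0] [0.5857 0.321  0.    ]
tape_roll top 0.83 [162.9, 213.2] [0.58   0.3301 0.    ]
   tri [ 0.5826  0.3254 -0.0001]
stapler scene 0.97 [231.3, 149.5] [ 0.5373 -0.2629  0.    ]
glue scene 0.85 [302.8, 318.8] [0.7528 0.2734 0.    ]
glue top 0.52 [179.9, 160.4] [0.7525 0.2754 0.    ]
   tri [0.7528 0.2745 0.0014]
0.9
```

View images.

Run:
```python
import cv2
a=cv2.imread('pics/scene0.png');b=cv2.imread('pics/top0.png')
cv2.imwrite('pics/s0c.png',cv2.resize(a[120:270,180:400],None,fx=3.5,fy=3.5,interpolation=cv2.INTER_CUBIC))
cv2.imwrite('pics/t0c.png',cv2.resize(b[130:280,150:350],None,fx=4,fy=4,interpolation=cv2.INTER_CUBIC))
```

```text
(no output)
```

View pics/s0c.png

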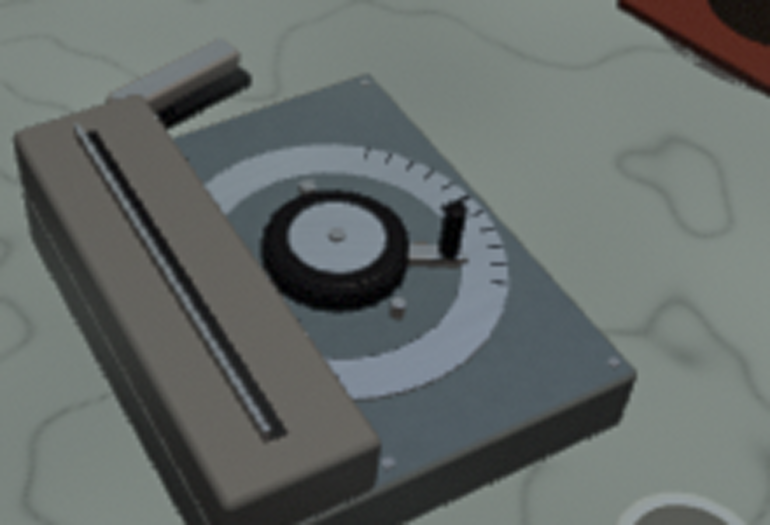

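View pics/t0c.png

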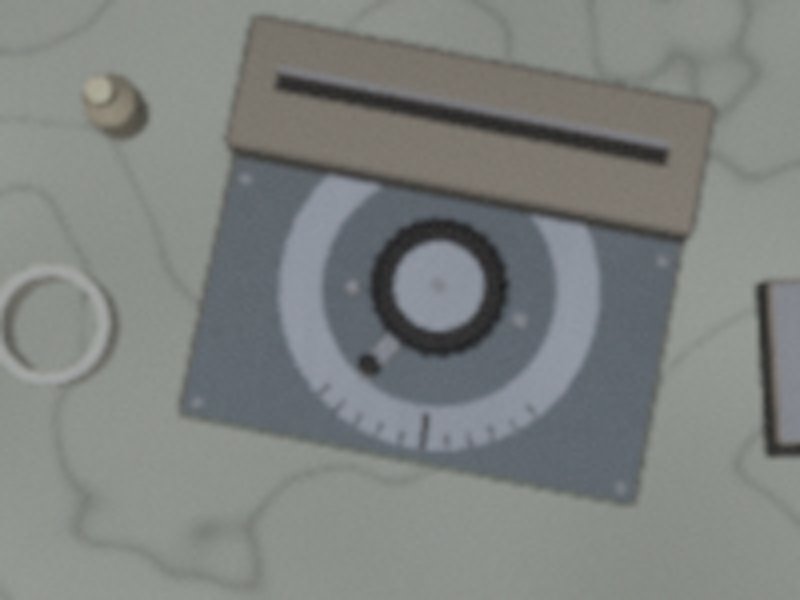

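View pics/top0.png

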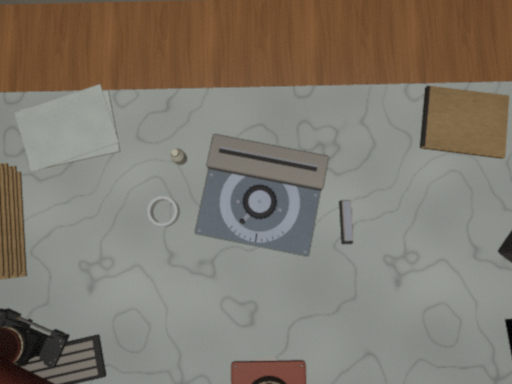

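```bash
cat >> h.py <<'E'
from scipy.spatial.transform import Rotation as Ro
def Rt(yaw): return Ro.from_euler('xyz',[-np.pi/2,0,yaw]).as_matrix()
def plan(p,yaw,wps):
    """wps: list of (x,y,z,yaw,nrows) ; prints rounded rows, tracks rounded pose"""
    p=np.array(p,float)
    for x,y,z,yw,n in wps:
        for i in range(n):
            k=n-i
            d=(np.array([x,y,z])-p)/k*1000
            l=np.round(Rt(yaw).T@d,1); t=round(-np.degrees(yw-yaw)/k,1)
            p=p+Rt(yaw)@l/1000; yaw=yaw-np.radians(t)
            print(*l,t,sep=', ',end=',\n')
        print('  ->',p.round(4),round(yaw,4))
E
python3 - <<'E'
from h import *
np.set_printoptions(precision=4,suppress=True)
c=shot('wrist','w0.png'); o=arm.get_obs()
R=Rt(o['ee_rot'][2]); C=-np.array(c['R']).T@c['t']
print('cam in tool',R.T@(C-o['position'])*1000, 'cam axes in tool\n',np.array(c['R'])@R, c['fx'],c['cx'],c['cy'])
plan(o['position'],o['ee_rot'][2],[(0.52,0.05,0.27,0.0,15)])
E
```

```text
cam in tool [   0.5078 -150.6092   67.8389] cam axes in tool
 [[ 1.      0.0001 -0.0007]
 [-0.0006 -0.2465 -0.9692]
 [-0.0003  0.9692 -0.2465]] 327.6426053706955 256.2044767594265 186.45296099852501
-26.6, -2.4, -30.5, 4.4,
-24.1, -2.4, -32.5, 4.4,
-21.6, -2.4, -34.2, 4.5,
-18.8, -2.4, -35.8, 4.4,
-16.0, -2.4, -37.1, 4.5,
-13.1, -2.4, -38.3, 4.4,
-10.1, -2.5, -39.2, 4.5,
-7.0, -2.4, -39.8, 4.4,
-3.9, -2.5, -40.3, 4.5,
-0.7, -2.4, -40.4, 4.4,
2.4, -2.5, -40.4, 4.5,
5.6, -2.4, -40.1, 4.4,
8.6, -2.5, -39.5, 4.5,
11.7, -2.4, -38.7, 4.4,
14.6, -2.5, -37.8, 4.5,
  -> [0.52 0.05 0.27] -0.0001
```

View pics/w0.png

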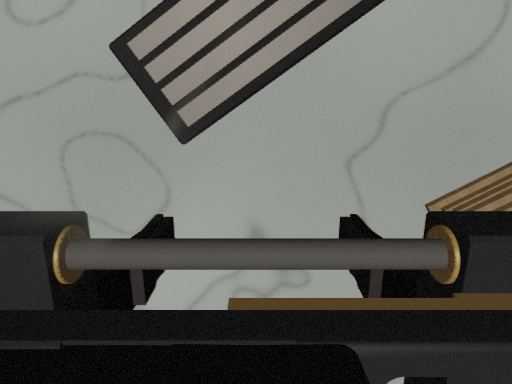

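Run:
```python
from h import *
o=arm.get_obs()
plan(o['position'],o['ee_rot'][2],[(0.578,0.035,0.215,1.164,15)])
```

```text
-25.9, 1.2, -34.5, -0.0,
-25.9, 1.2, -34.5, -0.0,
-25.9, 1.2, -34.5, -0.0,
-26.0, 1.2, -34.5, -0.0,
-25.9, 1.2, -34.5, -0.0,
-26.0, 1.3, -34.4, -0.0,
-25.9, 1.2, -34.5, -0.0,
-26.0, 1.3, -34.4, -0.0,
-25.9, 1.2, -34.5, -0.0,
-26.0, 1.3, -34.4, -0.0,
-25.9, 1.2, -34.5, -0.0,
-26.0, 1.3, -34.4, -0.0,
-25.9, 1.2, -34.5, -0.0,
-26.0, 1.3, -34.4, -0.0,
-25.9, 1.2, -34.5, -0.0,
  -> [0.578 0.035 0.215] 1.164
```

Request:
jog_arm --deltas '[-26,1.2,-34.5,0,-26,1.2,-34.5,0,-26,1.2,-34.5,0,-26,1.2,-34.5,0,-26,1.2,-34.5,0]' --claw 255 --force 20

```text
t: 1.58
position: [0.3648, 0.408, 0.2277]
ee_rot: [-1.571, -0.0, 1.164]
force: [0.5, 1.0, -0.4]
width: 0.517
```

Request:
jog_arm --deltas '[-26,1.2,-34.5,0,-26,1.2,-34.5,0,-26,1.2,-34.5,0,-26,1.2,-34.5,0,-26,1.2,-34.5,0]'

```text
t: 2.2
position: [0.4718, 0.2203, 0.2218]
ee_rot: [-1.571, -0.001, 1.164]
force: [0.7, 0.2, 0.1]
width: 0.015
```

Request:
jog_arm --deltas '[-26,1.2,-34.5,0,-26,1.2,-34.5,0,-26,1.2,-34.5,0,-26,1.2,-34.5,0,-26,1.2,-34.5,0]'

```text
t: 2.82
position: [0.5788, 0.0328, 0.2158]
ee_rot: [-1.571, -0.0, 1.164]
force: [-0.0, 0.6, -0.8]
width: 0.007
```

Run:
```python
from h import *
np.set_printoptions(precision=4,suppress=True)
c=shot('wrist','w1.png'); im=c['color'].copy()
Z={'post_top':.13,'pointer':.078,'long_mark':.074}
for q,z in Z.items():
    for k in arm.pinpoint(q,'wrist')[:2]:
        print(q,round(k['score'],2),k['location'],atz(c,k['location'],z))
        cv2.circle(im,tuple(int(v) for v in k['location']),3,(0,0,255),1)
cv2.imwrite('pics/w1b.png',cv2.resize(im[:300],None,fx=1.5,fy=1.5))
t=shot('top','top1.png')
cv2.imwrite('pics/t1c.png',cv2.resize(t['color'][160:250,210:310],None,fx=6,fy=6,interpolation=cv2.INTER_CUBIC))
```

```text
post_top 0.81 [284.2, 132.7] [0.5434 0.0704 0.13  ]
pointer 0.69 [282.5, 110.0] [0.5309 0.0786 0.078 ]
pointer 0.35 [284.6, 134.6] [0.551  0.0724 0.078 ]
long_mark 0.9 [217.8, 111.8] [0.5102 0.0266 0.074 ]
long_mark 0.73 [286.7, 133.3] [0.5511 0.0747 0.074 ]
```

View pics/w1b.png

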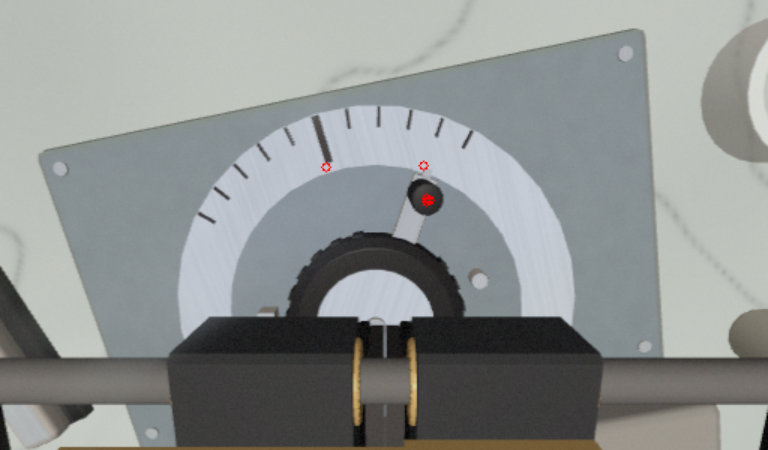

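```bash
cat >> h.py <<'E'
from scipy.optimize import least_squares
def axisfit(c,img_gray=None):
    """axis from outer edge of bright scale disc"""
    g=cv2.cvtColor(c['color'],cv2.COLOR_BGR2GRAY).astype(float)
    pts=[]
    A0=np.array([.611,.021])
    for a in np.arange(-1.5,1.5,.02):
        best=None
        rs=np.arange(.112,.134,.0005); v=[]
        for r in rs:
            p=proj(c,[A0[0]-r*np.cos(a),A0[1]-r*np.sin(a),.074])
            v.append(cv2.getRectSubPix(g.astype(np.float32),(1,1),tuple(map(float,p)))[0,0] if 2<p[0]<509 and 2<p[1]<205 else np.nan)
        v=np.array(v)
        if np.isnan(v).any(): continue
        d=v[8:]-v[:-8]; i=d.argmin()
        if d[i]<-30: 
            r=rs[i+4]; pts.append([A0[0]-r*np.cos(a),A0[1]-r*np.sin(a)])
    pts=np.array(pts)
    f=lambda x:np.hypot(pts[:,0]-x[0],pts[:,1]-x[1])-x[2]
    s=least_squares(f,[*A0,.124],loss='soft_l1',f_scale=.001)
    return s.x,len(pts),np.abs(f(s.x)).mean()
E
python3 - <<'E'
from h import *
np.set_printoptions(precision=4,suppress=True)
c=shot('wrist','w2.png')
x,n,e=axisfit(c);print(x,n,e)
for q,z,p in(('post',.13,(284.2,132.7)),('ptr',.078,(282.5,110)),('mark',.074,(217.8,111.8))):
    d=atz(c,p,z)[:2]-x[:2]; print(q,np.hypot(*d),'phi',np.arctan2(-d[1],-d[0]))
# marks: dark pixels profile along r=.118 on the disc
g=cv2.cvtColor(c['color'],cv2.COLOR_BGR2GRAY).astype(np.float32)
for r in(.100,.104,.108,.116):
    a=np.arange(-1.2,1.0,.004); v=np.array([cv2.getRectSubPix(g,(1,1),tuple(map(float,proj(c,[x[0]-r*np.cos(t),x[1]-r*np.sin(t),.073]))))[0,0] for t in a])
    m=np.median(v); w=np.clip(m-25-v,0,None); 
    k=0;out=[]
    while k<len(a):
        if w[k]>0:
            j=k
            while j<len(a) and w[j]>0:j+=1
            out.append((round(float((a[k:j]*w[k:j]).sum()/w[k:j].sum()),3),int(w[k:j].sum()))); k=j
        k+=1
    print(r,out)
E
```

```text
[0.6029 0.0174 0.1231] 127 0.0014696388084548173
post 0.0815132233588312 phi -0.7359183770576232
ptr 0.09634710333009087 phi -0.7114310551648793
mark 0.09429594687144754 phi -0.11625729031386446
0.1 [(-0.12, 1022)]
0.104 [(-0.12, 977)]
0.108 [(-0.119, 924)]
0.116 [(-0.871, 396), (-0.721, 383), (-0.571, 257), (-0.42, 267), (-0.271, 296), (-0.121, 811), (0.029, 268), (0.179, 350), (0.329, 341), (0.479, 395), (0.629, 410)]
```

```bash
cat >> h.py <<'E'
A=np.array([.603,.0175])
def pol(phi,s,z,n,r=.080):
    u=np.array([-np.cos(phi),-np.sin(phi)]); t=np.array([-np.sin(phi),np.cos(phi)])
    p=A+r*u-s*t; return (p[0],p[1],z,np.pi/2+phi,n)
def where(c=None):
    o=arm.get_obs(); return o['position'],o['ee_rot'][2],o
E
python3 - <<'E'
from h import *
np.set_printoptions(precision=4,suppress=True)
p,y,o=where(); print(p,y,o['t'],o['force'])
c=arm.read_camera('wrist')
for q in((319.3,187.3),(178.7,208)):
    d=atz(c,q,.087)[:2]-A; print('stop',np.hypot(*d),np.arctan2(-d[1],-d[0]))
plan(p,y,[pol(-.715,.045,.215,3),pol(-.715,.045,.112,4),pol(-.715,.028,.112,3)]+[pol(f,.024,.112,1) for f in np.linspace(-.75,-1.27,10)])
E
```

```text
[0.5778 0.0352 0.2155] 1.1652785150113545 3.125 [-0.9052  0.6376  0.915 ]
stop 0.06757247937803824 -1.5776552265489285
stop 0.06292721006646881 1.050170203428586
-8.3, 0.2, 19.9, 5.9,
-10.3, 0.2, 19.0, 5.9,
-12.1, 0.1, 17.9, 5.9,
  -> [0.5131 0.036  0.215 ] 0.8564
0.0, 25.8, -0.0, 0.0,
0.0, 25.7, -0.0, 0.0,
0.0, 25.8, -0.0, 0.0,
0.0, 25.7, -0.0, 0.0,
  -> [0.5131 0.036  0.112 ] 0.8564
5.7, 0.0, -0.0, 0.0,
5.7, 0.0, -0.0, 0.0,
5.6, 0.0, -0.1, 0.0,
  -> [0.5243 0.0488 0.112 ] 0.8564
6.8, 0.0, 0.8, 2.0,
  -> [0.5281 0.0544 0.112 ] 0.8214
4.7, 0.0, 1.3, 3.3,
  -> [0.5304 0.0588 0.112 ] 0.7639
4.6, 0.0, 1.2, 3.4,
  -> [0.5329 0.0628 0.112 ] 0.7045
4.7, 0.0, 1.3, 3.3,
  -> [0.5356 0.0668 0.112 ] 0.6469
4.7, 0.0, 1.2, 3.3,
  -> [0.5386 0.0706 0.112 ] 0.5893
4.6, 0.0, 1.3, 3.3,
  -> [0.5417 0.0743 0.112 ] 0.5317
4.7, 0.0, 1.2, 3.3,
  -> [0.5452 0.0777 0.112 ] 0.4741
4.6, 0.0, 1.3, 3.3,
  -> [0.5487 0.0809 0.112 ] 0.4165
4.7, 0.0, 1.3, 3.3,
  -> [0.5524 0.084  0.112 ] 0.3589
4.7, 0.0, 1.2, 3.3,
  -> [0.5564 0.0868 0.112 ] 0.3013
```

Request:
jog_arm --deltas '[-8.3,0.2,19.9,5.9,-10.3,0.2,19,5.9,-12.1,0.1,17.9,5.9,0,20,0,0,0,20,0,0]'

```text
t: 3.8
position: [0.513, 0.0364, 0.1751]
ee_rot: [-1.571, -0.002, 0.857]
force: [-0.2, -0.3, 0.3]
width: 0.006
```

Request:
jog_arm --deltas '[0,20,0,0,0,20,0,0,0,15,0,0,0,8,0,0,0,0,0,0]'

```text
t: 4.42
position: [0.5132, 0.0351, 0.1119]
ee_rot: [-1.57, 0.001, 0.855]
force: [-0.0, 0.1, -0.1]
width: 0.006
```

Request:
jog_arm --deltas '[5.7,0,0,0,5.7,0,0,0,5.6,0,0,0,5,0,0.8,2,4.7,0,1.3,3.3]'

```text
t: 5.05
position: [0.5298, 0.0568, 0.1122]
ee_rot: [-1.571, -0.0, 0.761]
force: [-0.7, 0.9, -0.0]
width: 0.005
```

Run:
```python
from h import *
np.set_printoptions(precision=4,suppress=True)
c=shot('wrist','w3.png'); cv2.imwrite('pics/w3b.png',cv2.resize(c['color'][:280],None,fx=1.5,fy=1.5))
p,y,o=where(); print(p,y,o['force'])
plan(p,y,[pol(f,.023,.112,1) for f in np.linspace(-.86,-1.36,10)])
```

```text
[0.53   0.0574 0.1122] 0.7587266550912131 [-0.373   0.1867 -1.2479]
6.4, 0.2, 1.8, 2.7,
  -> [0.5334 0.0631 0.112 ] 0.7116
4.4, -0.0, 1.2, 3.2,
  -> [0.536  0.0669 0.112 ] 0.6558
4.5, -0.0, 1.1, 3.2,
  -> [0.5389 0.0705 0.112 ] 0.5999
4.5, -0.0, 1.2, 3.2,
  -> [0.5419 0.0741 0.112 ] 0.5441
4.5, -0.0, 1.1, 3.2,
  -> [0.5452 0.0773 0.112 ] 0.4882
4.4, -0.0, 1.2, 3.2,
  -> [0.5485 0.0804 0.112 ] 0.4324
4.5, -0.0, 1.2, 3.1,
  -> [0.5521 0.0834 0.112 ] 0.3782
4.5, -0.0, 1.1, 3.2,
  -> [0.5559 0.0861 0.112 ] 0.3224
4.5, -0.0, 1.2, 3.2,
  -> [0.5598 0.0887 0.112 ] 0.2665
4.5, -0.0, 1.1, 3.2,
  -> [0.5638 0.0909 0.112 ] 0.2107
```

View pics/w3b.png

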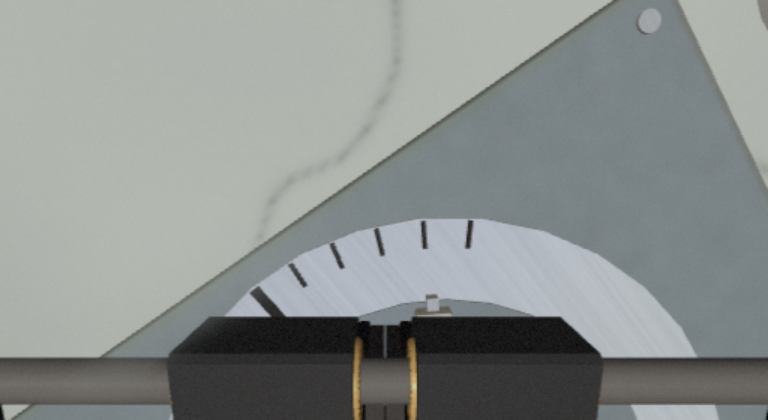

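Request:
jog_arm --deltas '[6.4,0,1.8,2.7,4.4,0,1.2,3.2,4.5,0,1.1,3.2,4.5,0,1.2,3.2,4.5,0,1.1,3.2]'

```text
t: 5.72
position: [0.5442, 0.0759, 0.112]
ee_rot: [-1.571, 0.001, 0.491]
force: [-1.9, -2.1, 2.3]
width: 0.004
```

Request:
jog_arm --deltas '[4.4,0,1.2,3.2,4.5,0,1.2,3.1,4.5,0,1.1,3.2,3,0,0.8,2.2,2,0,0.4,1.5]'

```text
t: 6.35
position: [0.5594, 0.0878, 0.112]
ee_rot: [-1.571, 0.001, 0.261]
force: [-3.2, -1.5, 2.2]
width: 0.003
```

Request:
jog_arm --deltas '[1.8,0,0.4,1.2,1.8,0,0.4,1.2,1,0,0.2,0.7,0.5,0,0,0.4,0.5,0,0,0.4]'

```text
t: 6.98
position: [0.5647, 0.0905, 0.112]
ee_rot: [-1.57, 0.0, 0.194]
force: [-4.1, 1.6, 2.1]
width: 0.002
```

Request:
jog_arm --deltas '[0.7,0,0.1,0.4,0.7,0,0.1,0.4,0.7,0,0,0,0.7,0,0,0,0,0,0,0]'

```text
t: 7.6
position: [0.5676, 0.0908, 0.112]
ee_rot: [-1.571, -0.0, 0.18]
force: [-3.9, 1.7, 1.4]
width: 0.004
```

Request:
jog_arm --deltas '[0.7,0,0,0,0.7,0,0,0,0.7,0,0,0,0.7,0,0,0,0,0,0,0]'

```text
t: 8.22
position: [0.5704, 0.0912, 0.1121]
ee_rot: [-1.571, -0.0, 0.18]
force: [-3.1, 2.3, -0.1]
width: 0.003
```

Run:
```python
from h import *
np.set_printoptions(precision=4,suppress=True)
c=shot('wrist','w4.png'); s=shot('scene','s4.png'); t=shot('top','t4.png')
cv2.imwrite('pics/s4b.png',cv2.resize(s['color'][140:240,230:370],None,fx=5,fy=5,interpolation=cv2.INTER_CUBIC))
cv2.imwrite('pics/w4b.png',cv2.resize(c['color'][:280],None,fx=1.5,fy=1.5))
cv2.imwrite('pics/t4b.png',cv2.resize(t['color'][160:260,200:320],None,fx=5,fy=5,interpolation=cv2.INTER_CUBIC))
p,y,o=where(); print(p,y,o['force'])
```

```text
[0.5704 0.0912 0.1121] 0.17946109746891192 [-2.8979  1.7674  0.2527]
```

View pics/s4b.png

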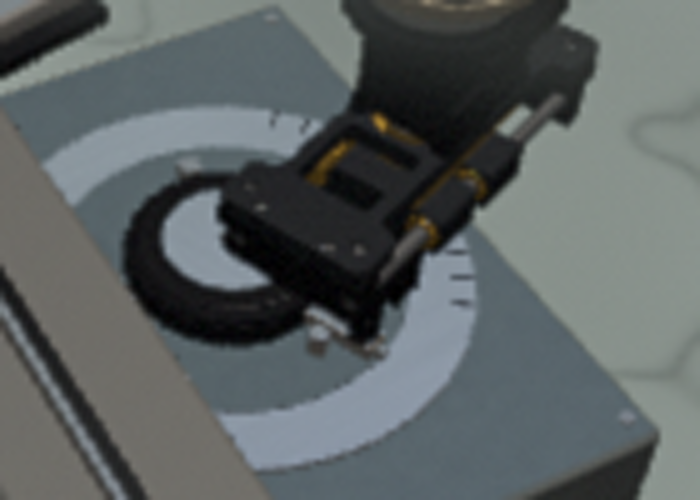

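View pics/w4b.png

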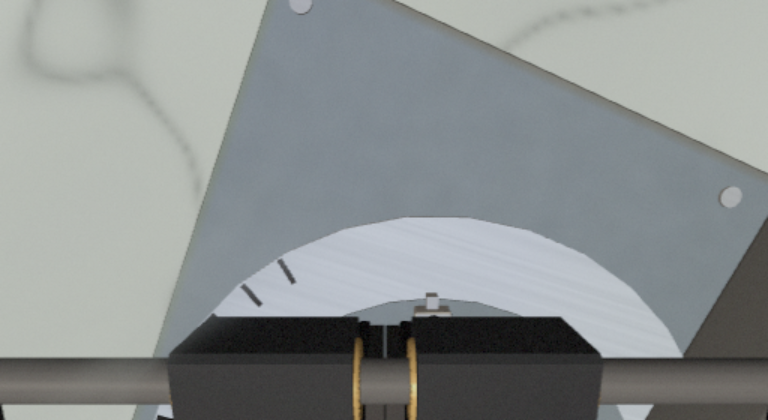

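Request:
jog_arm --deltas '[0.7,0,0,0.3,0.7,0,0,0.3,0.7,0,0,0.3,0,0,0,0,0,0,0,0]'

```text
t: 9.0
position: [0.5724, 0.0916, 0.1121]
ee_rot: [-1.571, -0.0, 0.164]
force: [-3.4, 1.4, 0.1]
width: 0.003
```

Request:
jog_arm --deltas '[0.7,0,0,0.3,0.7,0,0,0.3,0.7,0,0,0.3,0,0,0,0,0,0,0,0]'

```text
t: 9.62
position: [0.5734, 0.0921, 0.1119]
ee_rot: [-1.57, 0.002, 0.148]
force: [-8.6, 2.3, 3.3]
width: 0.008
```

Request:
jog_arm --deltas '[0.5,0,0,0,0.5,0,0,0,0,0,0,0,0,0,0,0,0,0,0,0]'

```text
t: 10.25
position: [0.5736, 0.0922, 0.1118]
ee_rot: [-1.57, 0.004, 0.148]
force: [-11.6, 1.4, 7.6]
width: 0.005
```

Run:
```python
from h import *
np.set_printoptions(precision=4,suppress=True)
s=shot('scene','s5.png')
cv2.imwrite('pics/s5b.png',cv2.resize(s['color'][140:240,230:370],None,fx=5,fy=5,interpolation=cv2.INTER_CUBIC))
p,y,o=where(); print(p,y,o['force'])
f=-1.40
# retreat 15 mm along -x, lift 55, over to other side, descend
plan(p,y,[pol(f,.045,.112,2),pol(f,.045,.165,2),pol(f,-.045,.165,3),pol(f,-.045,.112,3),pol(f,-.022,.112,3)])
```

```text
[0.5736 0.0922 0.1118] 0.14811727770911287 [-12.4508   1.5854   6.3666]
-14.4, -0.1, 0.4, -0.6,
-14.3, -0.1, 0.5, -0.7,
  -> [0.5451 0.0887 0.112 ] 0.1708
-0.0, -26.5, 0.0, 0.0,
-0.0, -26.5, 0.0, 0.0,
  -> [0.5451 0.0887 0.165 ] 0.1708
30.0, 0.0, 0.0, 0.0,
30.0, 0.0, 0.0, 0.0,
30.0, 0.0, 0.0, 0.0,
  -> [0.6338 0.104  0.165 ] 0.1708
-0.0, 17.7, 0.0, 0.0,
-0.0, 17.7, 0.0, 0.0,
-0.0, 17.6, 0.0, 0.0,
  -> [0.6338 0.104  0.112 ] 0.1708
-7.7, 0.0, 0.0, 0.0,
-7.7, 0.0, 0.0, 0.0,
-7.6, 0.0, 0.0, 0.0,
  -> [0.6111 0.1001 0.112 ] 0.1708
```

View pics/s5b.png

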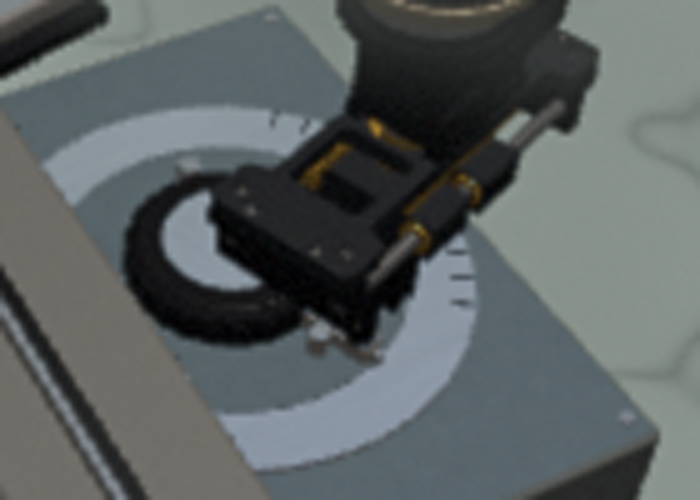

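Request:
jog_arm --deltas '[-14,0,0,0,0,-28,0,0,0,-28,0,0,30,0,0,0,30,0,0,0]'

```text
t: 10.92
position: [0.6223, 0.0986, 0.1692]
ee_rot: [-1.571, -0.003, 0.148]
force: [1.1, 0.2, 0.5]
width: 0.005
```

Run:
```python
from h import *
np.set_printoptions(precision=4,suppress=True)
c=shot('wrist','w6.png'); p,y,o=where(); print(p,y,o['force'])
im=c['color'].copy()
for q,z in(('post_top',.13),('pointer',.078),('zero_stop',.087)):
    for k in arm.pinpoint(q,'wrist')[:1]:
        d=atz(c,k['location'],z)[:2]-A; print(q,round(k['score'],2),k['location'],np.hypot(*d),np.arctan2(-d[1],-d[0]))
cv2.imwrite('pics/w6b.png',cv2.resize(im[:300],None,fx=1.5,fy=1.5))
plan(p,y,[pol(-1.4,-.040,.165,1),pol(-1.4,-.04,.112,3)])
```

```text
[0.6248 0.0994 0.1686] 0.14854736532889756 [-1.881   1.1823 -0.2221]
post_top 0.85 [204.7, 213.8] 0.0798621917137479 -1.4122275874481194
pointer 0.83 [214.6, 172.1] 0.09500793548627118 -1.4170161878800678
zero_stop 0.69 [230.2, 213.0] 0.0665837002949101 -1.5926317372855652
4.5, 3.6, 3.1, -1.3,
  -> [0.6288 0.1031 0.165 ] 0.1712
-0.0, 17.7, 0.0, 0.0,
-0.0, 17.6, 0.0, 0.0,
-0.0, 17.7, 0.0, 0.0,
  -> [0.6288 0.1031 0.112 ] 0.1712
```

View pics/w6b.png

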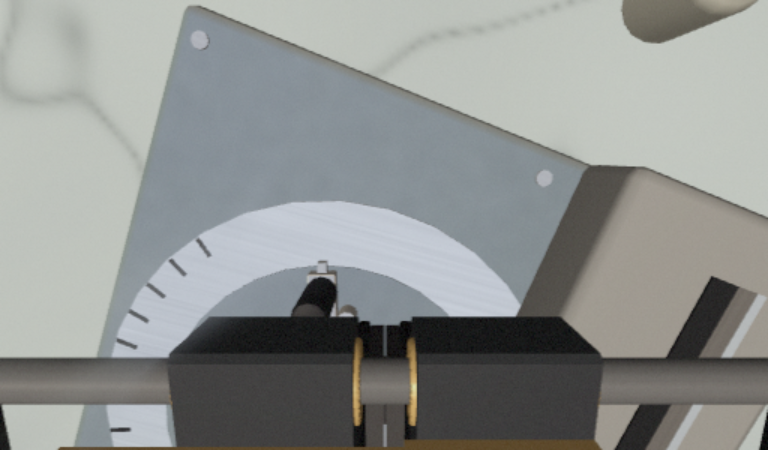

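Request:
jog_arm --deltas '[4.5,3.6,3.1,-1.3,0,17.7,0,0,0,17.6,0,0,0,17.7,0,0,0,0,0,0]'

```text
t: 11.75
position: [0.6236, 0.1024, 0.1093]
ee_rot: [-1.571, 0.003, 0.171]
force: [0.2, -0.4, 0.4]
width: 0.005
```

Run:
```python
from h import *
np.set_printoptions(precision=4,suppress=True)
p,y,o=where(); print(p,y,o['force'])
plan(p,y,[pol(-1.41,-.022,.112,3)]+[pol(f,-.019,.112,1) for f in np.linspace(-1.41,-.3,17)])
```

```text
[0.6236 0.1024 0.1093] 0.17069197410153647 [ 0.2191 -0.4303  0.355 ]
-4.0, -0.9, -0.1, 0.2,
-3.9, -0.9, -0.2, 0.2,
-4.0, -0.9, -0.1, 0.2,
  -> [0.6119 0.1    0.112 ] 0.1602
-3.0, -0.0, -0.0, -0.0,
  -> [0.6089 0.0995 0.112 ] 0.1602
-5.6, -0.0, 1.1, -4.0,
  -> [0.6032 0.0997 0.112 ] 0.23
-5.6, -0.0, 1.1, -4.0,
  -> [0.5975 0.0995 0.112 ] 0.2998
-5.6, -0.0, 1.1, -4.0,
  -> [0.5918 0.0989 0.112 ] 0.3697
-5.5, -0.0, 1.2, -3.9,
  -> [0.5863 0.0981 0.112 ] 0.4377
-5.6, -0.0, 1.1, -4.0,
  -> [0.5807 0.0967 0.112 ] 0.5075
-5.6, -0.0, 1.1, -4.0,
  -> [0.5753 0.0949 0.112 ] 0.5774
-5.6, -0.0, 1.1, -4.0,
  -> [0.57   0.0928 0.112 ] 0.6472
-5.6, -0.0, 1.2, -3.9,
  -> [0.5648 0.0904 0.112 ] 0.7152
-5.6, -0.0, 1.1, -4.0,
  -> [0.5599 0.0875 0.112 ] 0.785
-5.6, -0.0, 1.1, -4.0,
  -> [0.5551 0.0843 0.112 ] 0.8549
-5.6, -0.0, 1.1, -4.0,
  -> [0.5506 0.0808 0.112 ] 0.9247
-5.6, -0.0, 1.2, -3.9,
  -> [0.5463 0.0771 0.112 ] 0.9927
-5.6, -0.0, 1.1, -4.0,
  -> [0.5423 0.073  0.112 ] 1.0626
-5.6, -0.0, 1.1, -4.0,
  -> [0.5386 0.0686 0.112 ] 1.1324
-5.5, -0.0, 1.1, -4.0,
  -> [0.5353 0.0641 0.112 ] 1.2022
-5.6, -0.0, 1.2, -3.9,
  -> [0.5322 0.0593 0.112 ] 1.2702
```

Request:
jog_arm --deltas '[-5,-0.9,-0.2,0.2,-5,-0.9,-0.2,0.2,-4.9,-0.9,0,0.2,-5.6,0,1.1,-4,-5.6,0,1.1,-4]'

```text
t: 12.38
position: [0.5994, 0.1, 0.1149]
ee_rot: [-1.571, -0.003, 0.302]
force: [3.4, 0.3, -1.9]
width: 0.008
```

Request:
jog_arm --deltas '[-5.6,0,1.1,-4,-5.6,0,1.2,-3.9,-5.6,0,1.1,-4,-5.6,0,1.1,-4,-5.6,0,1.1,-4]'

```text
t: 13.0
position: [0.5717, 0.0938, 0.1149]
ee_rot: [-1.571, -0.003, 0.65]
force: [3.5, 2.2, -0.9]
width: 0.005
```

Run:
```python
from h import *
np.set_printoptions(precision=4,suppress=True)
c=shot('wrist','w7.png'); p,y,o=where(); print(p,y,o['force'])
im=c['color'].copy()
for q,z in(('pointer',.078),):
    for k in arm.pinpoint(q,'wrist')[:1]:
        d=atz(c,k['location'],z)[:2]-A; print(q,round(k['score'],2),k['location'],np.hypot(*d),np.arctan2(-d[1],-d[0]))
cv2.imwrite('pics/w7b.png',cv2.resize(im[:300],None,fx=1.5,fy=1.5))
plan(p,y,[pol(f,-.019,.112,1) for f in np.linspace(y-np.pi/2,-.3,8)[1:]])
```

```text
[0.5711 0.0933 0.1149] 0.6530877632816565 [0.9129 2.3356 0.6396]
pointer 0.81 [226.6, 195.6] 0.09437746980396565 -0.9598977999055257
-8.9, 2.9, 1.8, -5.1,
  -> [0.563  0.0893 0.112 ] 0.7421
-7.1, -0.0, 1.3, -5.0,
  -> [0.5568 0.0855 0.112 ] 0.8294
-7.1, -0.0, 1.4, -5.1,
  -> [0.551  0.0812 0.112 ] 0.9184
-7.1, -0.0, 1.4, -5.0,
  -> [0.5456 0.0764 0.112 ] 1.0056
-7.2, -0.0, 1.3, -5.1,
  -> [0.5406 0.071  0.112 ] 1.0947
-7.1, -0.0, 1.4, -5.0,
  -> [0.5361 0.0654 0.112 ] 1.1819
-7.1, -0.0, 1.4, -5.1,
  -> [0.5322 0.0593 0.112 ] 1.2709
```

View pics/w7b.png

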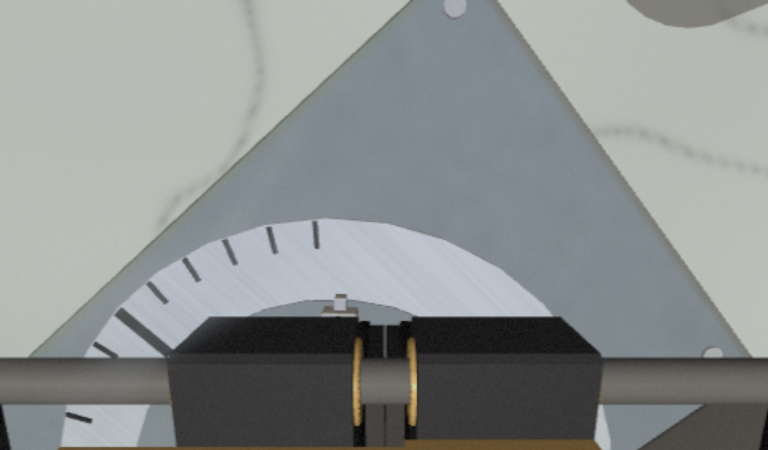

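Request:
jog_arm --deltas '[-6,0,1.2,-4.2,-6,0,1.2,-4.2,-6,0,1.2,-4.2,-6,0,1.2,-4.2,-6,0,1.2,-4.2]'

```text
t: 13.72
position: [0.5462, 0.0771, 0.1147]
ee_rot: [-1.571, -0.002, 1.015]
force: [0.6, 4.0, 1.7]
width: 0.005
```

Request:
jog_arm --deltas '[-6,0,1.2,-4.2,-5,0,1,-3.6,-4,0,0.8,-2.9,-3,0,0.6,-2,0,0,0,0]'

```text
t: 14.35
position: [0.5346, 0.0618, 0.1144]
ee_rot: [-1.571, -0.0, 1.235]
force: [-1.3, 3.0, 1.6]
width: 0.005
```

```bash
cat >> h.py <<'E'
def darkmark(c,A=A,rs=(.102,.106,.109),lo=-.5,hi=.3):
    g=cv2.cvtColor(c['color'],cv2.COLOR_BGR2GRAY).astype(np.float32); out=[]
    for r in rs:
        a=np.arange(lo,hi,.002); v=np.array([cv2.getRectSubPix(g,(1,1),tuple(map(float,proj(c,[A[0]-r*np.cos(t),A[1]-r*np.sin(t),.0735]))))[0,0] for t in a])
        w=np.clip(np.median(v)-25-v,0,None); out.append(round(float((a*w).sum()/max(w.sum(),1)),4))
    return out
E
cat > look.py <<'E'
import sys
from h import *
np.set_printoptions(precision=4,suppress=True)
n=sys.argv[1]
c=shot('wrist',n+'.png'); p,y,o=where(); print(o['t'],p,y,'phi',y-np.pi/2,o['force'])
for q,z in(('pointer',.078),('long_mark',.074)):
    for k in arm.pinpoint(q,'wrist')[:1]:
        d=atz(c,k['location'],z)[:2]-A; print(q,round(k['score'],2),k['location'],np.hypot(*d),np.arctan2(-d[1],-d[0]))
print('mark',darkmark(c))
im=c['color'][100:250,156:356]
cv2.imwrite('pics/'+n+'b.png',cv2.resize(im,None,fx=4,fy=4,interpolation=cv2.INTER_CUBIC))
E
python3 look.py w8
```

```text
14.4 [0.5347 0.0618 0.1143] 1.2342987520037634 phi -0.3364975747911332 [-0.8816  3.399   1.3283]
pointer 0.51 [224.9, 193.2] 0.09537726836493567 -0.34989731263110296
long_mark 0.8 [189.2, 197.3] 0.09402800316495798 -0.11312785404999635
mark [-0.1202, -0.1201, -0.1207]
```

View pics/w8b.png

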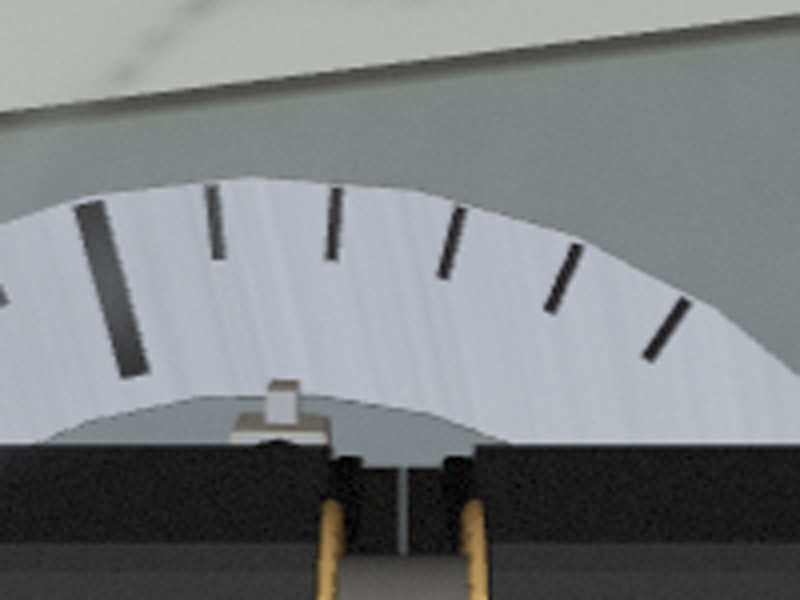

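Request:
jog_arm --deltas '[-4,0,0.8,-2.8,-4,0,0.8,-2.8,-3,0,0.6,-2,-2,0,0.4,-1.4,0,0,0,0]'

```text
t: 15.12
position: [0.5285, 0.0496, 0.1141]
ee_rot: [-1.571, 0.0, 1.392]
force: [-0.9, 2.3, 0.4]
width: 0.004
```

```bash
python3 look.py w9
```

```text
15.175 [0.5286 0.0496 0.1141] 1.3916884088248165 phi -0.17910791797008008 [-1.4824  3.0161  1.3842]
pointer 0.89 [223.8, 192.2] 0.09570202401346721 -0.17725981217549358
long_mark 0.77 [215.3, 194.2] 0.0935364484085866 -0.11753096670528858
mark [-0.1192, -0.1197, -0.1194]
```

View pics/w9b.png

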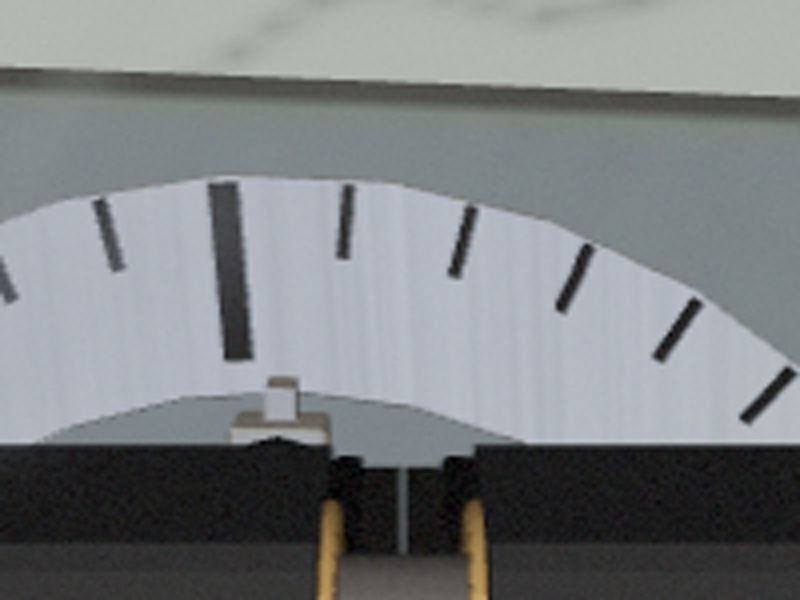

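Request:
jog_arm --deltas '[-1.6,0,0.2,-1.2,-1.2,0,0.2,-0.8,-0.8,0,0.1,-0.5,0,0,0,0,0,0,0,0]'

```text
t: 15.9
position: [0.5274, 0.0463, 0.1141]
ee_rot: [-1.571, 0.0, 1.436]
force: [-2.2, 3.8, 1.1]
width: 0.006
```

```bash
python3 look.py w10
```

```text
15.95 [0.5275 0.0462 0.1141] 1.4360904494029425 phi -0.13470587739195405 [-1.4313  2.7845  1.6652]
pointer 0.81 [225.8, 191.2] 0.09605614983132105 -0.14572232523343875
long_mark 0.98 [220.7, 192.2] 0.09438036352287944 -0.10906543930531341
mark [-0.1192, -0.119, -0.119]
```

View pics/w10b.png

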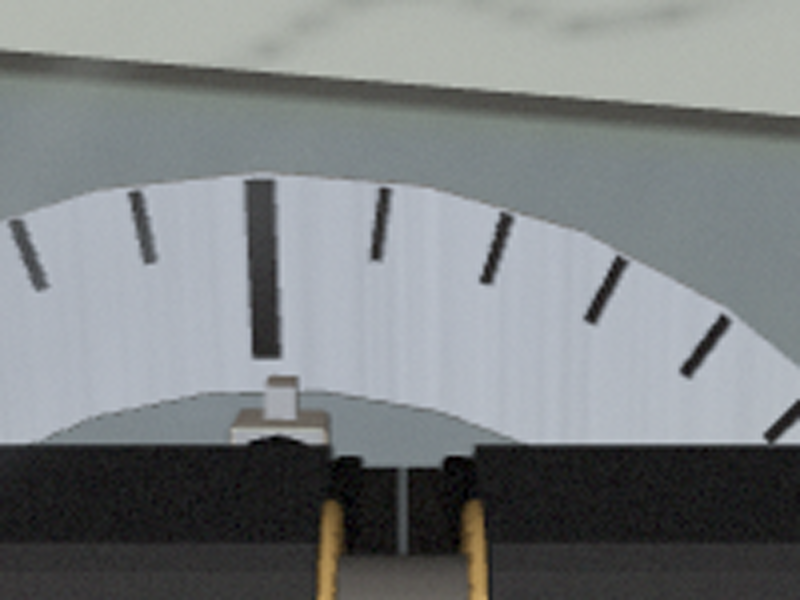

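Request:
jog_arm --deltas '[-0.8,0,0.1,-0.6,-0.7,0,0.1,-0.5,0,0,0,0,0,0,0,0,0,0,0,0]'

```text
t: 16.68
position: [0.5271, 0.0448, 0.1141]
ee_rot: [-1.571, 0.0, 1.455]
force: [-2.1, 3.4, 0.5]
width: 0.009
```

```bash
python3 look.py w11
```

```text
16.725 [0.5272 0.0448 0.1142] 1.455391728056668 phi -0.11540459873822861 [-2.0848  3.5941  0.2282]
pointer 0.76 [226.3, 190.2] 0.0964282869860922 -0.13048722434271615
long_mark 0.96 [222.2, 195.6] 0.09198442933189513 -0.09927052054608644
mark [-0.1187, -0.1193, -0.1191]
```

View pics/w11b.png

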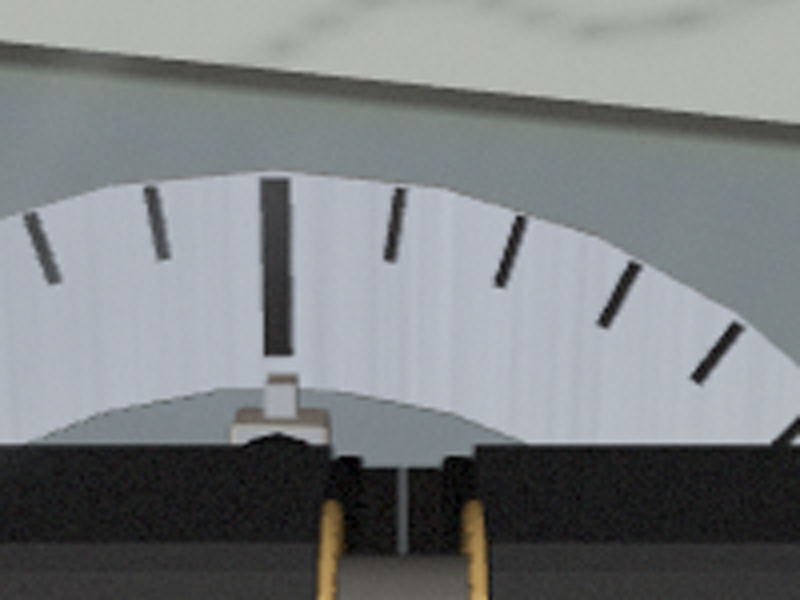

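Request:
jog_arm --deltas '[-0.5,0,0,-0.4,0,0,0,0,12,0,0,0,0,-28,0,0,0,-28,0,0]'

```text
t: 17.45
position: [0.5287, 0.0564, 0.1708]
ee_rot: [-1.571, 0.001, 1.462]
force: [-0.1, -0.3, -0.2]
width: 0.005
```

Run:
```python
from h import *
p,y,o=where(); print(p,y)
plan(p,y,[pol(-.12,0.0,.2,3,r=.045)])
```

```text
[0.52867207 0.05644493 0.1707892 ] 1.4624201848806733
-10.1, -9.7, -11.0, 0.2,
-10.0, -9.8, -11.1, 0.2,
-9.9, -9.7, -11.1, 0.3,
  -> [0.5583 0.0229 0.2   ] 1.4502
```

Request:
jog_arm --deltas '[-10,-10,-11,0.2,-10,-10,-11,0.2,-10,-9.5,-11,0.3,0,0,0,0,0,0,0,0]'

```text
t: 18.08
position: [0.5574, 0.0229, 0.1989]
ee_rot: [-1.57, 0.0, 1.45]
force: [-0.5, 0.3, -0.3]
width: 0.007
```

```bash
python3 look.py w12
```

```text
18.125 [0.5573 0.0231 0.1989] 1.450513137335247 phi -0.12028318945964966 [-1.0731  0.5399  0.0894]
pointer 0.74 [255.3, 126.2] 0.09540774785362288 -0.11847343950617319
long_mark 0.61 [254.7, 129.3] 0.09260743403006332 -0.11284368335424012
mark [-0.1175, -0.1177, -0.1179]
```

View pics/w12b.png

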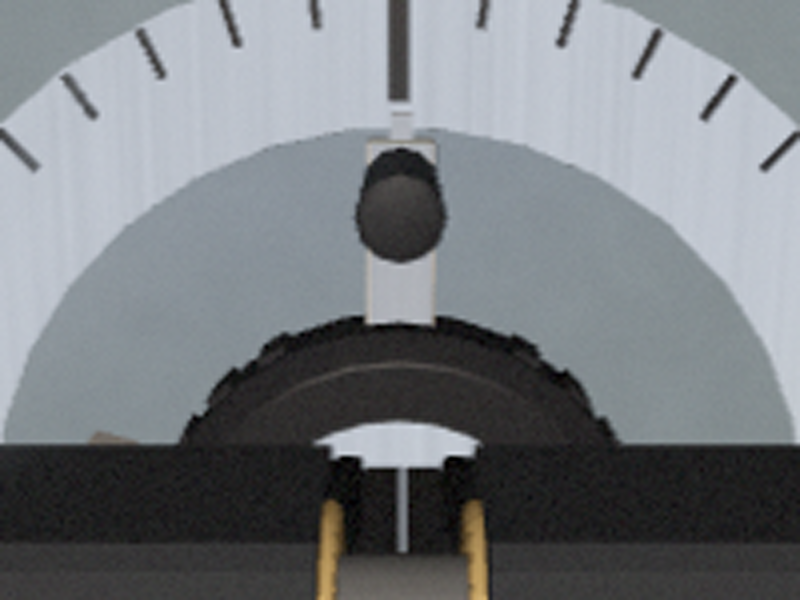

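Run:
```python
from h import *
c=arm.read_camera('wrist'); g=cv2.cvtColor(c['color'],cv2.COLOR_BGR2GRAY).astype(float)
for _ in range(5): g+=cv2.cvtColor(arm.read_camera('wrist')['color'],cv2.COLOR_BGR2GRAY)
g/=6
for r in list(range(92,127,3))+[125,127,128,129,130,131,132]: print(r,g[r,244:268].round().astype(int))
for r in range(170,180,3): print(r,g[r,240:272].round().astype(int))
cv2.imwrite('pics/w13b.png',cv2.resize(g[105:145,226:286].astype(np.uint8),None,fx=13,fy=13,interpolation=cv2.INTER_NEAREST))
```

```text
92 [195 195 194 196 198 199 198 196 176  73  70  69  70  95 159 196 197 197
 194 193 193 193 196 197]
95 [195 195 193 196 198 198 198 197 176  74  69  67  68  96 161 197 197 196
 193 192 192 194 196 197]
98 [196 195 193 196 198 198 197 196 175  72  68  64  69  96 161 197 197 196
 193 192 193 194 196 197]
101 [195 195 193 196 198 198 198 196 175  70  66  65  65  97 162 197 196 196
 193 192 193 194 196 196]
104 [195 194 193 196 197 198 198 196 176  71  67  66  66  96 161 197 196 195
 192 192 193 194 196 196]
107 [195 195 192 195 197 198 197 196 174  71  66  67  67  96 162 197 196 194
 192 191 192 194 195 196]
110 [194 194 192 195 197 197 197 196 174  70  67  65  65  96 160 197 196 194
 191 191 192 194 195 196]
113 [195 194 193 194 196 197 197 196 176  71  66  66  68  98 163 196 196 194
 190 190 193 194 196 196]
116 [195 194 192 194 197 196 196 195 174  70  68  69  67 102 166 197 196 194
 191 190 192 194 196 196]
119 [194 194 192 194 196 197 196 196 174  71  68  67  67 106 168 197 195 193
 190 190 192 194 196 196]
122 [195 195 193 194 197 197 196 196 175  72  66  66  67 105 168 196 195 
[... 693 characters left out ...]
179 179 179 179 182 186 182 180
 177 177 180 184 191 194]
132 [148 148 148 150 149 149 149 148 150 167 180 179 180 180 172 146 145 145
 145 145 145 145 150 160]
170 [143 144 144 144 144 144 139 146 174 174 176 177 178 178 179 177 178 178
 178 178 177 177 175 162 125 144 143 143 143 143 142 142]
173 [143 143 143 143 143 143 139 146 174 175 178 179 178 179 179 178 178 178
 179 179 177 177 175 163 128 141 142 142 142 141 141 142]
176 [144 142 142 142 144 142 138 145 174 176 178 178 178 178 179 178 178 178
 178 179 178 178 175 162 125 142 142 142 141 140 141 142]
179 [ 90  53  34  21  23  20  36 121 174 174 176 177 176 177 177 176 176 177
 177 178 177 177 174 153  29  23  29  32  46  67 102 130]
```

View pics/w13b.png

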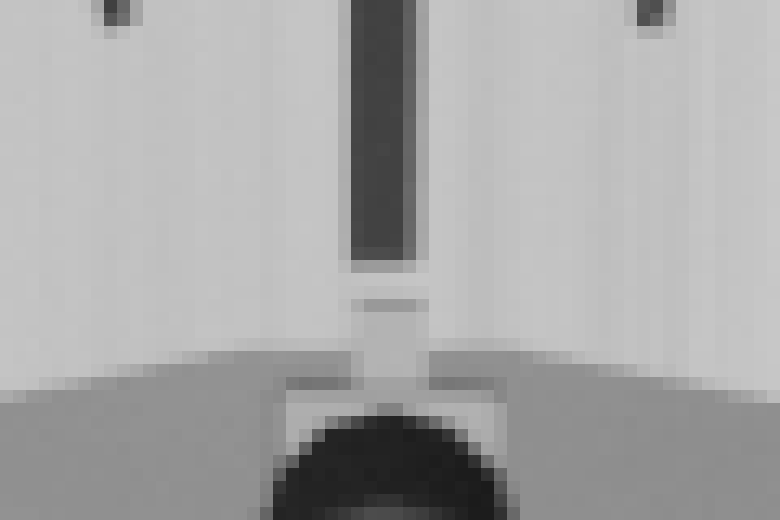

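Run:
```python
from h import *
s=shot('scene','s14.png'); cv2.imwrite('pics/s14b.png',cv2.resize(s['color'],None,fx=1.5,fy=1.5))
o=arm.get_obs(); print(o['t'],o['position'],o['force'])
```

```text
18.575 [0.55777754 0.02293697 0.19966927] [-0.06058936 -0.17046496 -0.21662951]
```

View pics/s14b.png

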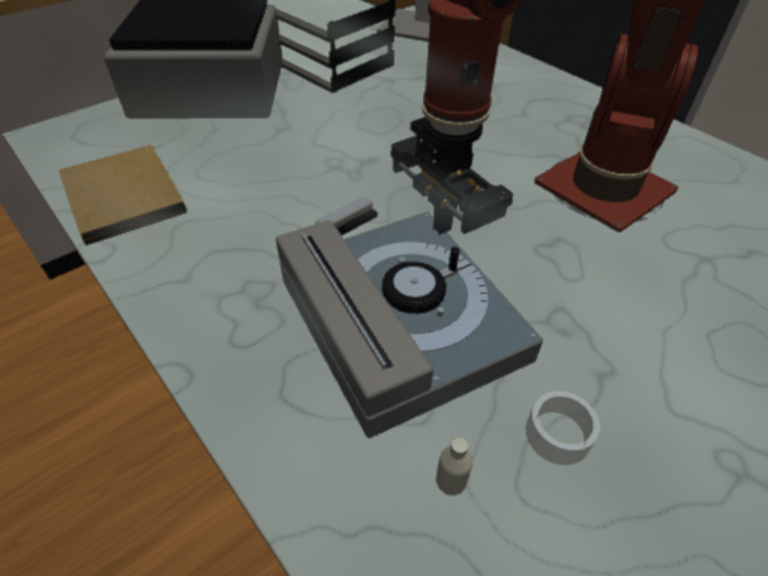

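The scene view shows the gripper clear above the ring. The lever points at the long mark, around (455, 262), and the tape roll, stapler and glue are where they started. I'm handing the job in.

```bash
python3 -c "
from station import arm
print(arm.job_done())"
```

```text
the job is handed in; nothing more can be done
None
```

The lever was pushed left onto the zero stop, then pushed back until its pointer lined up with the long mark. I handed the job in at about 18.6 s with the arm hovering clear.

- **Zero stop:** I pushed the post with closed fingers until the force rose from about 3–4 N to 12 N and the motion stalled. The wrist picture then showed the lever arm lying against the peg. The measured angle between lever and peg was 0.178 rad, against 0.183 expected.
- **Long mark:** I pushed back from the other side in shrinking steps and did not pass the mark. From straight above, the nose stands about 0.5 px (0.45 mm, 0.005 rad) short of the mark's centre line, and I left it there.
- **Scale disc:** The long mark read -0.120 rad (world angle about the ring axis) before and -0.118 after. I take this as measurement error, because the fingers never touched the disc.
- **Bystanders:** The last scene picture shows the tape roll, stapler and glue bottle where they were. I compared them by eye only.
- **Disagreements:** The pointer and long-mark networks strayed by up to about 0.02 rad on single readings, so I relied on image profiles for the final alignment. The closed fingers also touched the post at about 19 mm from the tool centre, not the 23 mm I first assumed. The top camera put the ring axis about 7 mm from the wrist-camera fit. I used the wrist fit, which agreed with the known mark spacing.

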